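Lid the sealed spares box and snap its four clips

ROBOT

A 6-joint arm with a two-finger parallel gripper is mounted at the origin on a cart in front of the work surface, level with it; the furniture and walls round the work are solid. World frame = base frame: x ahead of the robot, y to its left, z up, the work surface at z = 0. Lengths are in m, angles in degrees, forces in N, time in s.
With the tool pointing down it reaches from about 0.325 to 0.9 m from the base axis. Payload 3.5 kg.
Tool frame: the origin (TCP) lies between the finger pads; the fingertips stand 25 mm ahead of it and the grasp point (between the pads) lies 6 mm ahead of it; z points along the fingers, x is the direction in which the jaws open and shut, and the axes are right-handed (so a half turn about z gives the same grasp; the last joint's range is limited). The gripper opens to 85 mm and grips with 20 to 120 N. Pads are 22 mm wide; open, the fingers measure 114 mm over their backs; the gripper's body (76 mm by 85 mm) begins 54 mm behind the grasp point. The pads swing forward as they close: fully open they stand 13 mm farther back than shut.
Start: joints at [-79.148, 15.837, -1.513, 72.651, 0, 84.076], TCP at [0.18, -0.598, 0.256] pointing down, gripper open.
Joint ranges: [-178.77, 178.77], [-48.84, 107.48], [-61.69, 71.31], [-111.58, 123.2], [-90, 87.43], [-180, 180]. Speed limits (degrees/s): [147.25, 147.25, 180, 180, 180, 180].

INTERFACE

Orientations are given as a 3x3 rotation matrix whose columns are the frame's x, y, z axes.
In Python, from workcell import observe, camera, get_calibration, close_job gives the robot as it stands.
- The arm moves only by the shell command python3 -m inch 'ROWS' [FORCE]. ROWS is JSON, a list of rows, each a list of 7 numbers: the shift along the world's x, y, z in cm, then the turn, a rotation vector about the world's x, y, z in rad, then the gripper's target within -1 to 1 (fully open at 1, half-way at 0, shut at -1). In form: [[x, y, z, ax, ay, az, gripper], ...]. A call has 1 to 12 rows; each row shifts and turns the commanded pose from where the row before left it; what a row does not reach is not made up. A row lasts 1/8 s, in which the tool goes at most 62.5 mm and 10.7 degrees, less where a joint would pass 70% of its speed; a pose out of reach is approached as far as the arm can. A call is refused whole if a number of a shift passes 6.25 or a number of a turn 0.188, either way. A call with a gripper value outside its range is refused whole. The fingers move at their own pace and stop on an object; FORCE is the grip in N (left out, the last holds). Time passes only in rows, so rows that do not move let the fingers close. It gives the time, the measured TCP pose, the force and the opening at its end, in the units of the state.
- observe(): the state, without advancing time (a new reading comes with each control period).
- camera(name): name is "scene" or "side" or "wrist"; returns (picture, depth): 420x560x3 uint8, red, green, blue; 420x560 float32, m along the optical axis (not along the pixel's ray), 0 where there is no reading.
- get_calibration(name): a dict with "K" (3x3 intrinsics, pixels), "extrinsics" (4x4, takes a point from camera to world coordinates). Camera axes: x right, y up, looking along -z (the intrinsics and any distortion apply to the point x, -y, -z); pixel columns grow to the right and rows downward; lengths in m; the calibration is good to about 2 mm. A picture is of the moment at which its call begins: read the wrist's pose just before it. get_calibration takes no time and is no camera call; for the wrist camera it gives the pose at the moment of the call.
- close_job(): hands the job in, once; it reports no verdict.
The state is a dict: "time": time; "joints": joint angles; "dq": joint speeds; "effort": joint torques, N m; "eef_pos": TCP position; "tool_rot": TCP orientation; "force": force on the tool from outside, world axes, zero at the start; "wrist_torque": the same for the moment, N m; "finger_gap": opening from 0.0 (shut) to 1.0 (fully open).
Only numpy, scipy, OpenCV 4.12 (cv2) and the standard library are available. Lean on these libraries where they do the work, as an engineer would, in place of code of your own. Each camera call takes 0.05 s, during which the arm holds its last target. There are 200 camera calls.

TASK

Put the loose lid on the spares box and fold all four of its hinged clips down until each one snaps home under its catch, so that the lid is drawn down level on the rubber seal. Press firmly but feel for the snap, because a clip that is forced on against its catch cracks; leave the other things on the counter as they are.

Things in the scene. Friction and masses are not known exactly. Their poses are not given: they have to be found in the camera images.
- box_rim (a point): Open grey plastic spares box screwed to the counter; it does not move. Outer walls 120 mm (its x) by 80 mm (its y), 58 mm high, bearings and bushes inside. This point: centre of the mouth, level with the rim (58 mm above the counter); x, y along the sides, z up. A black rubber seal stands 4.5 mm above the rim and gives; all round it pushes back about 5 N per mm.
- box_catch (a point): Steel catch on the box's +y wall, 32 mm to the -x of its middle; alike at +32 mm and on the -y wall, 34 mm wide. This point: the lip at its lower edge, 8 mm out from the wall, 18.5 mm below the rim, in its middle setting; each catch is clamped at its own setting, up to 1.5 mm in or out, which is not measured. It slopes in to the lip at 45 degrees; behind the lip is the groove for a clip's hook.
- lid_seat (a point): The loose grey lid, 0.2 kg, plate 128 mm (its x) by 88 mm (its y). Its skirt goes over the rim with 1.3 mm play all round and a rounded lead-in. Point on the lid's axis, 8 mm above the skirt's lower edge, 5.5 mm below the plate's top; z up. Clipped, it is within 1.5 mm of box_rim; just laid on the seal, 2 mm above it. Either way round (half a turn) fits. Starts right way up on the counter.
- lid_grip (a point): Middle of the lid's handle, a bridge along the lid's y, 44 mm long, 14 mm wide (grip it across, along the lid's x); its bar is 12 mm high with its top 6 mm above this point, posts at both ends. The point is on the lid's axis, 20 mm above lid_seat, 14.5 mm above the top of the plate. x, y, z as the lid's.
- nut: loose steel nut, 19 mm, not part of the job
- hex_key: loose hex key, 78 mm long, not part of the job
- bearing: loose ball bearing, 52 mm across, 15 mm high, not part of the job
- tape_measure: tape measure, 62 mm high, not part of the job
- grease_tin: round grease tin, 73 mm across, 48 mm high, not part of the job
- spanner: spanner, 180 mm long, lying flat, not part of the job
- oil_bottle: plastic oiler, 46 mm across, 139 mm high, not part of the job
- clip_left_near_hinge (a point): Hinge of the clip on the lid's +y side near its -x end: middle of its pin, 55.5 mm towards +y and 32 mm towards -x from the lid's axis, 1 mm above lid_seat. x, y, z as the lid's; outward is +y. All four clips: black flap 30 mm wide, 3 mm thick, reaching 31 mm from the pin; its last 6 mm bend out as a thumb edge that stands 6 mm proud; on its inner face, 16 to 23 mm from the pin, a hook 12 mm proud.
- clip_left_near (a joint): Angle of that flap (+y side, -x end): 0 = hanging straight down (snapped home it reads -0.1 to 0.17, not snapped it creeps back to 0.28 or more), 1.57 = straight out, up to 2.5 = standing up and out, rad. It stays where it is left unless the catch holds it off.
- clip_left_far_hinge (a point): Hinge of the clip on the lid's +y side near its +x end: middle of its pin, 55.5 mm towards +y and 32 mm towards +x from the lid's axis, 1 mm above lid_seat. x, y, z as the lid's; outward is +y. All clips: folded to about 0.4 rad the hook meets the sloped catch; pushed inward and down, just above the thumb edge, it draws the lid down and snaps past the lip near 0.2 rad. Pushed in level it tends to jam.
- clip_left_far (a joint): Angle of that flap (+y side, +x end): 0 = hanging straight down (snapped home it reads -0.1 to 0.17, not snapped it creeps back to 0.28 or more), 1.57 = straight out, up to 2.5 = standing up and out, rad. It stays where it is left unless the catch holds it off.
- clip_right_near_hinge (a point): Hinge of the clip on the lid's -y side near its -x end: middle of its pin, 55.5 mm towards -y and 32 mm towards -x from the lid's axis, 1 mm above lid_seat. x, y, z as the lid's; outward is -y. All clips: the snap takes about 8 to 20 N, friction varies; 1 to 2 mm past it the hook is hard against its catch; pushing a flap with more than 45 N cracks it.
- clip_right_near (a joint): Angle of that flap (-y side, -x end): 0 = hanging straight down (snapped home it reads -0.1 to 0.17, not snapped it creeps back to 0.28 or more), 1.57 = straight out, up to 2.5 = standing up and out, rad. It stays where it is left unless the catch holds it off.
- clip_right_far_hinge (a point): Hinge of the clip on the lid's -y side near its +x end: middle of its pin, 55.5 mm towards -y and 32 mm towards +x from the lid's axis, 1 mm above lid_seat. x, y, z as the lid's; outward is -y. All clips: the flap's centre plane goes through the pin, so a flap hanging straight down has its outer face 1.5 mm outward of this point. A flap standing past 2.2 rad and pressed straight down can prop and tip the unclipped lid: swing it out from inside first.
- clip_right_far (a joint): Angle of that flap (-y side, +x end): 0 = hanging straight down (snapped home it reads -0.1 to 0.17, not snapped it creeps back to 0.28 or more), 1.57 = straight out, up to 2.5 = standing up and out, rad. It stays where it is left unless the catch holds it off.

How it is judged (in metres and radians):
On the way:
1. the lid sits on the box, its skirt round the rim, resting on the seal (z of lid_seat in the frame of box_rim below 0.005 m and horizontal distance between lid_seat and box_rim below 0.004 m), for 0.2 s.
At the end, for the whole second after the job is handed in: The lid is on the box, within 4 mm of its middle and drawn down level to its clipped height (its reference point no more than 1.8 mm above the rim centre and 3 mm below), all four clips are folded down and snapped home (no more than 0.22 rad out from hanging straight down), and the lid is at rest (z of lid_seat in the frame of box_rim between -0.003 and 0.0018 m and horizontal distance between lid_seat and box_rim below 0.004 m and angle between the z axis of lid_seat and the z axis of box_rim, either way round below 0.03 rad and angle between the x axis of lid_seat and the x axis of box_rim, either way round below 0.06 rad and value of joint each of clip_left_near, clip_left_far, clip_right_near, clip_right_far below 0.22 rad and linear speed of lid below 0.01 m/s); the robot touches nothing.
It fails at once if a clip is pushed with more than 45 N and cracks (contact force between the arm and clip_left_near above 45 N or contact force between the arm and clip_left_far above 45 N or contact force between the arm and clip_right_near above 45 N or contact force between the arm and clip_right_far above 45 N).
It fails at once if another thing on the counter is pushed away by more than 25 mm (distance of any of nut, hex_key, bearing, tape_measure, grease_tin, spanner, oil_bottle from where it was at the start of the episode above 0.025 m).
It also fails if it takes over 61 s, if anything falls off the work surface, if the arm or the gripper's body presses on something with over 40 N, if the wrist force passes 120 N, or if a joint passes its speed limit or range.

## Working session

There is one attempt and no reset: what is moved stays moved. The work goes in short steps, Python scripts to look and compute and a shell command to move; the robot and the scene stay as the last step left them, time stands still between calls to the robot, and variables do not carry over. Pictures are saved under pics/ and viewed, on a budget of 10 in all, crops included, one or two more only if the job needs it, and the job is handed in when it is done.

```bash
ls; mkdir -p pics; cat > h.py <<'E'
import numpy as np,cv2
from workcell import observe,camera,get_calibration
def cap(n):
    c=get_calibration(n);p,d=camera(n);return p,d,np.array(c["K"]),np.array(c["extrinsics"])
def world(d,K,E):
    v,u=np.mgrid[:d.shape[0],:d.shape[1]]
    P=np.stack([(u-K[0,2])/K[0,0]*d,-(v-K[1,2])/K[1,1]*d,-d],-1)
    return P@E[:3,:3].T+E[:3,3]
E
python3 - <<'E'
from h import *
o=observe();print({k:np.round(v,3).tolist() for k,v in o.items()})
for n in("scene","side"):
    p,d,K,E=cap(n);np.savez(n,p=p,d=d,K=K,E=E);cv2.imwrite(f"pics/{n}.png",p[...,::-1]);print(n,E.round(3).tolist(),K.tolist())
E
```

```text
pics
{'time': 0.0, 'joints': [-79.147, 15.88, -1.6, 72.652, -0.002, 84.077], 'dq': [-0.02, 0.004, -0.03, -0.009, 0.04, 0.045], 'effort': [0.001, -44.551, 29.52, 0.016, -0.0, 0.0], 'eef_pos': [0.18, -0.598, 0.255], 'tool_rot': [[0.289, -0.957, -0.0], [-0.957, -0.289, 0.002], [-0.002, -0.0, -1.0]], 'force': [-0.033, 0.335, -0.473], 'wrist_torque': [0.02, 0.001, -0.01], 'finger_gap': 1.0}
scene [[0.419, 0.569, -0.707, -0.197], [-0.908, 0.269, -0.321, -0.466], [0.008, 0.777, 0.63, 0.694], [0.0, 0.0, 0.0, 1.0]] [[461.3626440849711, 0.0, 278.4895948874362], [0.0, 461.3626440849711, 208.66873602918378], [0.0, 0.0, 1.0]]
side [[0.973, 0.086, -0.214, 0.271], [-0.231, 0.381, -0.895, -1.082], [0.005, 0.92, 0.391, 0.485], [0.0, 0.0, 0.0, 1.0]] [[383.600925524484, 0.0, 275.66531304188646], [0.0, 383.600925524484, 214.9733106038113], [0.0, 0.0, 1.0]]
```

View pics/scene.png

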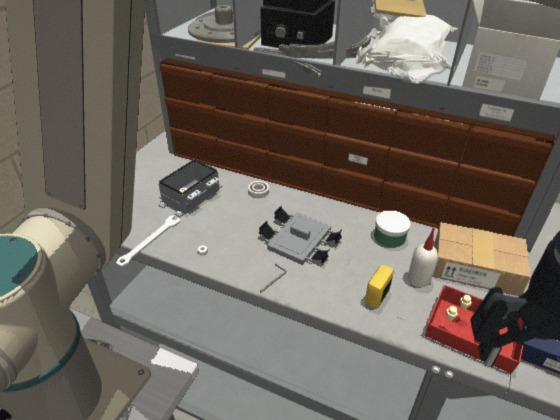

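View pics/side.png

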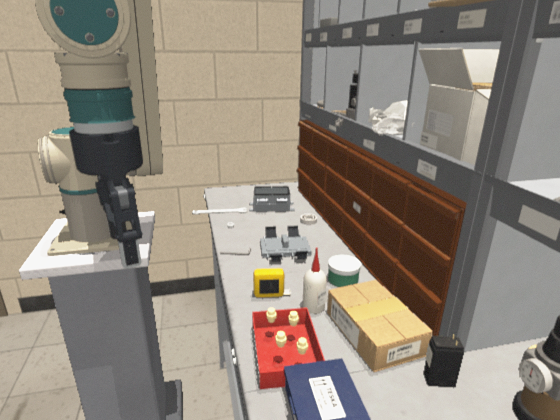

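Scene: lid around (300,235) with its four black clips standing out; box at (190,185). The spanner is left of the box, and the bearing is right of it. In the side view the lid is at (285,243) and the box at (270,198).

```bash
python3 - <<'E'
from h import *
for n,rl,rb in(("scene",(250,200,350,270),(150,155,225,217)),("side",(255,225,315,262),(245,182,298,213))):
    f=np.load(n+".npz");W=world(f["d"],f["K"],f["E"])
    for nm,r,lo,hi in(("lidplate",rl,.009,.018),("handle",rl,.027,.04),("clips",rl,.018,.05),("boxrim",rb,.052,.068)):
        w=W[r[1]:r[3],r[0]:r[2]].reshape(-1,3);pp=f["p"][r[1]:r[3],r[0]:r[2]].reshape(-1,3)
        m=(w[:,2]>lo)&(w[:,2]<hi)
        if nm in("lidplate","handle"): m&=pp.max(1)>70
        if nm=="clips": m&=pp.max(1)<60
        q=w[m]
        if len(q)<5: print(n,nm,len(q));continue
        c,s,a=cv2.minAreaRect((q[:,:2]*1000).astype(np.float32))
        print(n,nm,len(q),np.round(c,1),np.round(s,1),round(a,1),"medz",np.median(q[:,2]).round(4))
    for nm in("table",):
        w=W[230:250,200:240].reshape(-1,3) if n=="scene" else W[232:245,225:245].reshape(-1,3);print("table z",np.median(w[:,2]))
E
```

```text
scene lidplate 1618 [ 531.9 -224.4] [158.2 243.1] 43.6 medz 0.0135
scene handle 144 [ 505.4 -200.3] [159.2  93.6] 83.8 medz 0.0325
scene clips 213 [ 504.1 -200.1] [158.5  93. ] 83.2 medz 0.0224
scene boxrim 484 [537.6 105.4] [ 83.5 122.8] 78.7 medz 0.0579
table z -0.00034741352893424837
side lidplate 848 [ 506.9 -201.6] [153.7 128.7] 83.3 medz 0.0137
side handle 97 [ 511.2 -197.7] [159.8  91.9] 85.6 medz 0.0317
side clips 78 [ 506.4 -198.7] [158.4  90.9] 82.9 medz 0.0241
side boxrim 225 [540.6 107.4] [ 87.4 117.9] 78.5 medz 0.0579
table z -0.0002562308657004797
```

```bash
python3 -m inch '[[3.3,4,0,0,0,0.166,1],[3.3,4,0,0,0,0.166,1],[3.3,4,0,0,0,0.166,1],[3.3,4,0,0,0,0.166,1],[3.3,4,0,0,0,0.166,1],[3.3,4,0,0,0,0.166,1],[3.3,4,0,0,0,0.166,1],[3.3,4,0,0,0,0,1],[3,4,-1,0,0,0,1],[3,4,-1,0,0,0,1],[0,0,0,0,0,0,1]]' 60
python3 - <<'E'
from h import *
p,d,K,E=cap("wrist");np.savez("w1",p=p,d=d,K=K,E=E);cv2.imwrite("pics/w1.png",p[...,::-1]);W=world(d,K,E)
for nm,lo,hi,dark in(("plate",.011,.0165,0),("handle",.031,.038,0),("clips",.018,.05,1)):
    m=(W[...,2]>lo)&(W[...,2]<hi)&((p.max(2)<60) if dark else (p.max(2)>70))&(abs(W[...,0]-.505)<.1)&(abs(W[...,1]+.2)<.1)
    m=cv2.morphologyEx(m.astype(np.uint8),cv2.MORPH_OPEN,np.ones((3,3)))
    n,l,st,ce=cv2.connectedComponentsWithStats(m)
    for i in range(1,n):
        if st[i,4]<150: continue
        q=W[l==i];r=cv2.minAreaRect((q[:,:2]*1000).astype(np.float32));print(nm,st[i],np.round(r[0],1),np.round(r[1],1),round(r[2],1),np.median(q[:,2]).round(4),q[:,2].max().round(4))
E
```

```text
time: 1.48
eef_pos: [0.5049, -0.1955, 0.2348]
tool_rot: [[0.994, -0.111, -0.002], [-0.111, -0.994, 0.002], [-0.002, -0.001, -1.0]]
force: [-0.6, -0.2, 0.2]
finger_gap: 0.996
plate [ 224  150  111   74 7062] [ 507.4 -196.1] [ 88.9 128.7] 82.6 0.013 0.0158
plate [241 233  23  10 193] [ 467.4 -255.1] [11.2 27.9] 83.8 0.0137 0.0165
handle [273 174  12  37 390] [ 507.5 -195.8] [42.5 12.5] 83.4 0.0326 0.0352
```

View pics/w1.png

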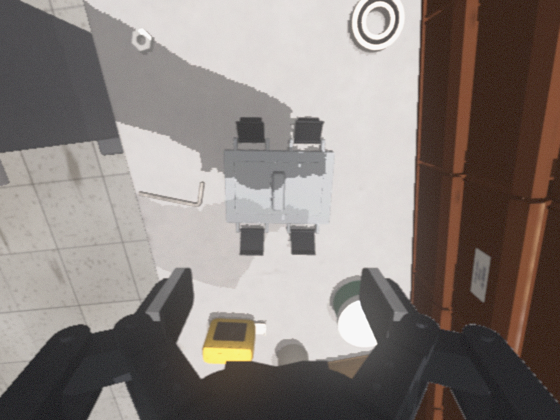

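The wrist view shows the lid at (278,187), right way up, with all four flaps standing out and clear space round it. Its centre is (507.5, -196) mm with yaw -7.1°. Next I descend and grip.

```bash
python3 -m inch '[[0.26,-0.05,-4.5,0,0,-0.012,1],[0,0,-4.5,0,0,0,1],[0,0,-4.5,0,0,0,1],[0,0,-4.5,0,0,0,1],[0,0,-1.4,0,0,0,1],[0,0,0,0,0,0,1]]' 60
python3 -m inch '[[0,0,0,0,0,0,-1],[0,0,0,0,0,0,-1],[0,0,0,0,0,0,-1],[0,0,0,0,0,0,-1],[0,0,0,0,0,0,-1],[0,0,0,0,0,0,-1]]' 60
```

```text
time: 2.28
eef_pos: [0.5062, -0.1995, 0.0421]
tool_rot: [[0.992, -0.129, -0.001], [-0.129, -0.992, 0.001], [-0.001, -0.0, -1.0]]
force: [0.8, -0.3, 0.2]
finger_gap: 0.998
time: 3.02
eef_pos: [0.5074, -0.1991, 0.0431]
tool_rot: [[0.992, -0.128, 0.001], [-0.128, -0.992, -0.001], [0.001, 0.0, -1.0]]
force: [-1.5, 0.4, 5.0]
finger_gap: 0.142
```

```bash
python3 -m inch '[[0,0,1,0,0,0,-1],[0,0,3,0,0,0,-1],[0,0,5,0,0,0,-1],[0,0,5,0,0,0,-1],[0,4,3,0,0,-0.034,-1],[0,5,0,0,0,-0.034,-1],[1,5,0,0,0,0,-1],[1,4,0,0,0,0,-1],[1,2,0,0,0,0,-1],[0,0,0,0,0,0,-1],[0,0,0,0,0,0,-1]]' 60
python3 - <<'E'
from h import *
p,d,K,E=cap("wrist");np.savez("w2",p=p,d=d,K=K,E=E);cv2.imwrite("pics/w2.png",p[...,::-1]);W=world(d,K,E)
for lo,hi in((.054,.066),(.04,.066)):
    m=(W[...,2]>lo)&(W[...,2]<hi)&(abs(W[...,0]-.539)<.1)&(abs(W[...,1]-.106)<.09)
    m=cv2.morphologyEx(m.astype(np.uint8),cv2.MORPH_OPEN,np.ones((2,2)))
    q=W[m>0];r=cv2.minAreaRect((q[:,:2]*1000).astype(np.float32));print(len(q),np.round(r[0],1),np.round(r[1],1),round(r[2],1),q[:,2].max())
E
```

```text
time: 4.4
eef_pos: [0.5363, 0.0007, 0.212]
tool_rot: [[0.981, -0.195, -0.001], [-0.195, -0.981, -0.0], [-0.001, 0.001, -1.0]]
force: [-0.2, 0.3, -3.2]
finger_gap: 0.141
2023 [545.7 111.1] [ 94.9 128.6] 79.0 0.32838581848392756
4557 [545.4 111.1] [121.5 130. ] 76.8 0.32838581848392756
```

View pics/w2.png

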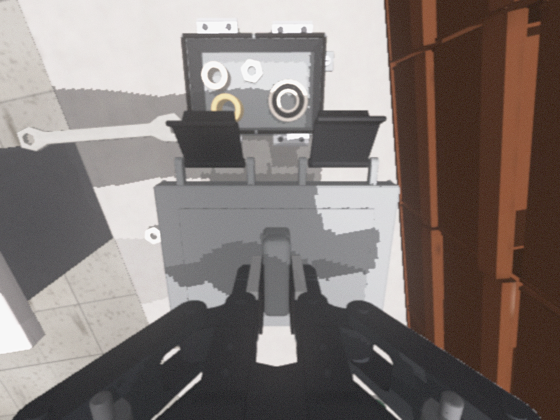

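```bash
python3 - <<'E'
from h import *
f=np.load("w2.npz");p,d,K,E=[f[k] for k in"pdKE"];W=world(d,K,E)
m=(W[...,2]>.054)&(W[...,2]<.066);m[:20]=0;m[175:]=0;m[:,:170]=0;m[:,340:]=0
n,l,st,ce=cv2.connectedComponentsWithStats(m.astype(np.uint8));i=1+st[1:,4].argmax();m=l==i;print(st[i])
q=W[m];r=cv2.minAreaRect((q[:,:2]*1000).astype(np.float32));print(np.round(r[0],1),np.round(r[1],1),r[2],np.percentile(q[:,2],[5,50,95]).round(4))
# outer top edge line: per column the first mask pixel ; left/right edges per row
def line(P):
    v=cv2.fitLine((P[:,:2]*1000).astype(np.float32),cv2.DIST_HUBER,0,.01,.01).ravel();return v
top=np.array([W[m[:,c].argmax(),c] for c in range(195,315)])
L=np.array([W[r_,m[r_].argmax()] for r_ in range(40,105)]);R=np.array([W[r_,559-m[r_][::-1].argmax()] for r_ in range(40,105)])
for k,P in(("top",top),("L",L),("R",R)):
    v=line(P);print(k,v.round(3),np.degrees(np.arctan2(v[1],v[0])).round(2),np.median(P[:,2]).round(4))
t=line(top);a=np.arctan2(t[1],t[0]);
if np.cos(a)<0:a+=np.pi
for a in (a,np.radians(-11.2)):
    ex=np.array([np.cos(a),np.sin(a)]);ey=np.array([-ex[1],ex[0]])
    xl,xr,yt=[np.median(P[:,:2]@e)*1000 for P,e in((L,ex),(R,ex),(top,ey))]
    print(np.degrees(a),xl,xr,xr-xl,"centre",((xl+xr)/2*ex+(yt-40)*ey).round(1))
# lid plate in hand
m=(abs(W[...,2]-np.median(W[230:280,190:240,2]))<.006);m[:170]=0;m[:,:150]=0;m[:,410:]=0
Lp=np.array([W[r_,m[r_].argmax()] for r_ in range(200,290)]);Rp=np.array([W[r_,559-m[r_][::-1].argmax()] for r_ in range(200,290)]);T=np.array([W[m[:,c].argmax(),c] for c in range(255,300)])
for k,P in(("L",Lp),("R",Rp),("T",T)):
    v=line(P);print("lid",k,v.round(3),np.degrees(np.arctan2(v[1],v[0])).round(2),np.median(P[:,2]).round(4))
q=W[200:300,185:235].reshape(-1,3);q2=W[200:260,315:370].reshape(-1,3);q=np.vstack([q,q2]);c=np.linalg.lstsq(np.c_[q[:,:2],np.ones(len(q))],q[:,2],rcond=None)[0];print("plane",c)
E
```

```text
[ 181   32  146   79 1733]
[541.4 118.4] [ 59.3 119.3] 79.06689453125 [0.0548 0.0602 0.0621]
top [ 9.81000e-01 -1.96000e-01  5.47706e+02  1.46185e+02] -11.29 0.0611
L [1.91000e-01 9.82000e-01 4.83348e+02 1.28124e+02] 79.01 0.0609
R [1.93000e-01 9.81000e-01 5.99114e+02 1.06640e+02] 78.87 0.061
-11.288771 448.95388413871075 566.6349549190993 117.68107078038855 centre [539.2 107.1]
-11.2 449.27786605043684 566.9812037989599 117.70333774852304 centre [539.2 107.1]
lid L [1.95000e-01 9.81000e-01 4.76616e+02 2.58850e+01] 78.75 0.1808
lid R [1.96000e-01 9.81000e-01 6.02753e+02 3.45400e+00] 78.68 0.1806
lid T [ 9.81000e-01 -1.93000e-01  5.44162e+02  4.72190e+01] -11.11 0.1775
plane [0.00280349 0.14917256 0.17890197]
```

```bash
python3 - <<'E'
from h import *
f=np.load("w2.npz");p,d,K,E=[f[k] for k in"pdKE"];W=world(d,K,E)
for r in range(185,310,10): print(r,[tuple((W[r,c]*1000).round(1).tolist()) for c in(200,225,325,360)])
q=np.vstack([W[212:280,c:c+25].reshape(-1,3) for c in(185,205,325,350)]);q=q[abs(q[:,2]-.181)<.012];c=np.linalg.lstsq(np.c_[q[:,:2],np.ones(len(q))],q[:,2],rcond=None)[0];print("plane",c,c@[.536,.001,1])
print(observe()["wrist_torque"])
E
```

```text
185 [(506.8, 54.6, 179.4), (519.8, 52.2, 180.4), (570.9, 42.1, 180.5), (588.6, 38.6, 180.8)]
195 [(505.7, 49.6, 180.9), (518.8, 47.3, 181.7), (570.1, 36.8, 180.6), (588.0, 33.4, 181.2)]
205 [(504.3, 44.4, 181.2), (517.6, 42.2, 182.4), (569.2, 31.5, 181.1), (587.4, 27.9, 181.0)]
215 [(503.1, 39.3, 182.3), (516.4, 37.0, 183.2), (568.2, 26.8, 183.2), (586.4, 23.1, 183.0)]
225 [(501.5, 33.8, 182.1), (514.9, 31.4, 182.8), (567.5, 20.9, 182.5), (586.0, 17.0, 182.0)]
235 [(500.1, 28.4, 182.7), (513.3, 25.6, 182.4), (566.7, 15.1, 182.4), (585.4, 11.1, 181.9)]
245 [(498.3, 22.4, 182.1), (511.5, 19.4, 181.3), (565.8, 9.0, 182.0), (584.9, 5.0, 181.5)]
255 [(496.3, 16.2, 181.3), (510.5, 14.2, 183.0), (564.9, 3.3, 182.6), (584.2, -1.0, 181.8)]
265 [(494.8, 10.4, 182.0), (508.9, 8.1, 182.8), (564.0, -2.8, 182.8), (583.4, -7.0, 182.2)]
275 [(493.2, 4.5, 182.4), (507.2, 1.8, 182.6), (563.1, -9.4, 182.4), (582.9, -13.8, 181.5)]
285 [(491.6, -1.6, 182.9), (505.6, -4.6, 182.4), (562.2, -16.3, 181.7), (582.0, -20.0, 182.1)]
295 [(489.5, -8.3, 182.4), (503.9, -11.0, 182.6), (561.3, -23.1, 181.5), (581.3, -26.6, 182.2)]
305 [(510.5, 18.5, 233.6), (519.9, 16.5, 233.5), (557.6, 9.3, 233.8), (570.5, 7.8, 235.2)]
plane [-0.00297315  0.00453443  0.18377225] 0.18218317243819052
[ 0.00859902 -0.04347787 -0.02724407]
```

```bash
python3 -m inch '[[0.1,4,0,0,0,0,-1],[0.1,4,0,0,0,0,-1],[0,2.3,-3,0,0,0,-1],[0,0,-4,0,0,0,-1],[0,0,-2.6,0,0,0,-1],[0,0,0,0,0,0,-1],[0,0,0,0,0,0,-1],[0,0,0,0,0,0,-1]]' 60
```

```text
time: 5.45
eef_pos: [0.5405, 0.1038, 0.1181]
tool_rot: [[0.981, -0.195, 0.003], [-0.195, -0.981, 0.0], [0.003, -0.001, -1.0]]
force: [0.7, 0.1, -1.7]
finger_gap: 0.143
```

```bash
python3 -m inch '[[-0.22,0.03,-0.5,0,0,0,-1],[0,0,-0.3,0,0,0,-1],[0,0,-0.3,0,0,0,-1],[0,0,0,0,0,0,-1],[0,0,0,0,0,0,-1]]' 60
python3 -m inch '[[0,0,-0.2,0,0,0,-1],[0,0,-0.2,0,0,0,-1],[0,0,-0.2,0,0,0,-1],[0,0,0,0,0,0,-1]]' 60
```

```text
time: 6.08
eef_pos: [0.5368, 0.1044, 0.1053]
tool_rot: [[0.981, -0.195, -0.0], [-0.195, -0.981, -0.0], [-0.0, 0.0, -1.0]]
force: [0.0, 0.6, -1.9]
finger_gap: 0.143
time: 6.58
eef_pos: [0.5366, 0.1044, 0.0991]
tool_rot: [[0.981, -0.195, -0.0], [-0.195, -0.981, 0.0], [-0.0, -0.0, -1.0]]
force: [0.3, 1.0, -2.8]
finger_gap: 0.147
```

```bash
python3 -m inch '[[0.08,0,-0.2,0,0,0,-1],[0,0,-0.15,0,0,0,-1],[0,0,-0.15,0,0,0,-1],[0,0,0,0,0,0,-1]]' 60
```

```text
time: 7.08
eef_pos: [0.5377, 0.1045, 0.0946]
tool_rot: [[0.981, -0.195, 0.0], [-0.195, -0.981, 0.0], [0.0, -0.0, -1.0]]
force: [-0.4, 1.1, 0.5]
finger_gap: 0.141
```

```bash
python3 -m inch '[[0,0,0,0,0,0,0.6],[0,0,0,0,0,0,0.6],[0,0,0,0,0,0,0.6],[0,0,0,0,0,0,0.6],[0,0,0.5,0,0,0,0.6],[0,0,3,0,0,0,0.6],[0,0,4,0,0,0,0.0],[0,-2,4,0,0,0,-1],[0,-3,2,0,0,0,-1],[0,0,0,0,0,0,-1]]' 60
python3 - <<'E'
from h import *
o=observe();print(o["eef_pos"],o["force"])
p,d,K,E=cap("wrist");np.savez("w3",p=p,d=d,K=K,E=E);cv2.imwrite("pics/w3.png",p[...,::-1]);W=world(d,K,E)
m=((W[...,2]>.06)&(W[...,2]<.069)&(p.max(2)>60)).astype(np.uint8);n,l,st,ce=cv2.connectedComponentsWithStats(m);i=1+st[1:,4].argmax();q=W[l==i]
r=cv2.minAreaRect((q[:,:2]*1000).astype(np.float32));print(st[i],np.round(r[0],1),np.round(r[1],1),r[2]);print(np.linalg.lstsq(np.c_[q[:,:2]-q[:,:2].mean(0),np.ones(len(q))],q[:,2],rcond=None)[0])
# dark flaps
m=((W[...,2]>.066)&(W[...,2]<.1)&(p.max(2)<60)&(abs(W[...,0]-.54)<.1)&(abs(W[...,1]-.107)<.1)).astype(np.uint8);m=cv2.erode(m,np.ones((3,3)));n,l,st,ce=cv2.connectedComponentsWithStats(m)
a=np.radians(-11.2);R=np.array([[np.cos(a),-np.sin(a)],[np.sin(a),np.cos(a)]])
for i in range(1,n):
    if st[i,4]>100:
        q=W[l==i];b=(q[:,:2]-[.5393,.1073])@R*1000;print("flap",st[i],"box xy",np.percentile(b,[2,50,98],axis=0).round(1).tolist(),"z",np.percentile(q[:,2],[2,50,98]).round(4))
E
```

```text
time: 8.32
eef_pos: [0.5393, 0.0532, 0.232]
tool_rot: [[0.98, -0.197, 0.005], [-0.197, -0.98, -0.0], [0.005, -0.001, -1.0]]
force: [-0.1, -0.3, 0.1]
finger_gap: -0.001
[0.53926165 0.05318648 0.23197093] [-0.07906877 -0.29428614  0.09279408]
[  193    72   140   133 12779] [539.7 111.2] [122.9 129.3] 78.50086212158203
[-0.00013406 -0.00069086  0.06438466]
```

View pics/w3.png

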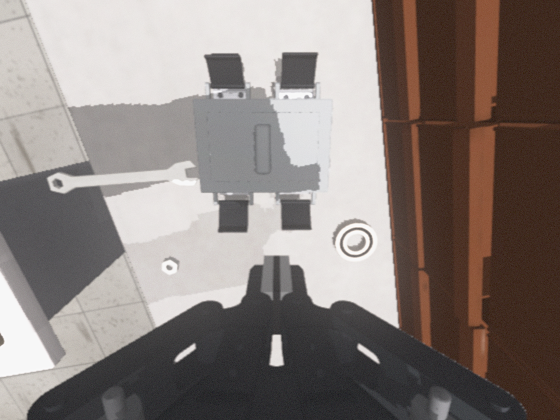

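Lid on box, level, plate about (193–332, 97–192); four flaps still stand out at (225,70), (299,70), (233,215), (296,215). The closed fingers are at (277,275).

```bash
python3 - <<'E'
from h import *
f=np.load("w3.npz");p,d,K,E=[f[k] for k in"pdKE"];W=world(d,K,E)
m=((W[...,2]>.0605)&(W[...,2]<.069)&(p.max(2)>60)).astype(np.uint8);m[:95]=0;m[195:]=0;m=cv2.morphologyEx(m,cv2.MORPH_OPEN,np.ones((9,9)))
q=W[(m>0)&(W[...,2]>.06)&(W[...,2]<.069)];r=cv2.minAreaRect((q[:,:2]*1000).astype(np.float32));print(np.round(r[0],1),np.round(r[1],1),r[2])
a=np.radians(r[2]-90);R=np.array([[np.cos(a),-np.sin(a)],[np.sin(a),np.cos(a)]]);B=(W[...,:2]-np.array(r[0])/1000)@R*1000
for c in(225,299): print(c,[tuple(np.r_[B[v,c],W[v,c,2]*1000].round(1).tolist()) for v in range(52,100,5)])
for c in(233,296): print(c,[tuple(np.r_[B[v,c],W[v,c,2]*1000].round(1).tolist()) for v in range(194,236,5)])
print("finger",[(u,tuple((W[275,u]*1000).round(0).tolist())) for u in range(248,306,5)]);print([(v,tuple((W[v,277]*1000).round(0).tolist())) for v in range(250,300,5)])
E
```

```text
[538.8 107. ] [ 88.8 128.8] 78.98458862304688
225 [(-41.5, 94.4, -0.2), (-29.1, 74.8, 83.6), (-30.6, 72.6, 74.9), (-31.1, 69.0, 73.2), (-31.8, 65.6, 70.0), (-32.7, 62.1, 65.9), (-33.4, 58.3, 63.0), (-34.0, 54.3, 61.1), (-36.8, 51.3, 45.0), (-37.2, 46.9, 44.3)]
299 [(31.4, 78.4, 82.3), (31.8, 75.5, 77.7), (32.2, 72.5, 73.0), (32.6, 69.2, 69.1), (32.7, 65.4, 68.1), (33.0, 61.8, 65.4), (33.2, 57.9, 63.6), (33.4, 53.8, 62.3), (34.8, 50.9, 45.6), (34.9, 46.4, 44.9)]
233 [(-34.7, -51.0, 42.7), (-41.8, -69.1, -2.1), (-32.6, -56.9, 61.0), (-32.3, -61.2, 64.4), (-32.3, -65.9, 66.6), (-32.4, -70.9, 67.8), (-32.0, -74.8, 72.0), (-31.7, -78.7, 76.0), (-44.1, -115.8, -0.8)]
296 [(36.9, -63.0, -1.2), (37.0, -69.6, -1.6), (32.3, -56.8, 63.1), (32.2, -61.3, 65.9), (32.0, -65.8, 68.6), (31.8, -69.6, 73.1), (31.7, -74.0, 75.5), (31.3, -76.7, 82.3), (37.7, -116.8, -1.6)]
finger [(248, (479.0, -61.0, -1.0)), (253, (530.0, 62.0, 222.0)), (258, (532.0, 62.0, 223.0)), (263, (536.0, 65.0, 230.0)), (268, (538.0, 65.0, 230.0)), (273, (541.0, 65.0, 230.0)), (278, (543.0, 64.0, 229.0)), (283, (545.0, 64.0, 230.0)), (288, (547.0, 63.0, 230.0)), (293, (549.0, 58.0, 222.0)), (298, (552.0, 57.0, 222.0)), (303, (554.0, 57.0, 222.0))]
[(250, (525.0, -32.0, -1.0)), (255, (523.0, -39.0, -1.0)), (260, (542.0, 64.0, 215.0)), (265, (542.0, 65.0, 221.0)), (270, (542.0, 64.0, 225.0)), (275, (542.0, 65.0, 230.0)), (280, (542.0, 64.0, 234.0)), (285, (542.0, 64.0, 238.0)), (290, (542.0, 64.0, 242.0)), (295, (542.0, 63.0, 244.0))]
```

```bash
python3 -m inch '[[2,4.5,-1,0,0,0,-1],[1.9,4.6,-2,0,0,0,-1],[0,0,-4,0,0,0,-1],[0,0,-4,0,0,0,-1],[0,0,-2,0,0,0,-1],[0,0,0,0,0,0,-1],[0,0,0,0,0,0,-1]]' 60
```

```text
time: 9.25
eef_pos: [0.5766, 0.1459, 0.0995]
tool_rot: [[0.981, -0.194, -0.0], [-0.194, -0.981, 0.0], [-0.0, -0.0, -1.0]]
force: [-0.4, 0.4, 0.5]
finger_gap: -0.001
```

```bash
python3 -m inch '[[0.3,0.8,0,0,0,0,-1],[0.2,1,0,0,0,0,-1],[0.2,1,0,0,0,0,-1],[0.2,1,0,0,0,0,-1],[0.1,0.4,0,0,0,0,-1],[0,0,-0.6,0,0,0,-1],[0,0,-0.6,0,0,0,-1],[0,0,0,0,0,0,-1]]' 60
python3 -m inch '[[-0.05,-0.2,-0.6,0,0,0,-1],[-0.05,-0.2,-0.6,0,0,0,-1],[0,0,0,0,0,0,-1]]' 60
```

```text
time: 10.25
eef_pos: [0.5857, 0.187, 0.0863]
tool_rot: [[0.981, -0.195, -0.002], [-0.195, -0.981, -0.001], [-0.002, 0.001, -1.0]]
force: [-0.4, 0.0, 0.4]
finger_gap: -0.004
time: 10.62
eef_pos: [0.585, 0.183, 0.0746]
tool_rot: [[0.981, -0.195, -0.001], [-0.195, -0.981, -0.0], [-0.001, 0.001, -1.0]]
force: [-0.7, 0.6, 1.4]
finger_gap: 0.0
```

```bash
python3 -m inch '[[-0.02,-0.1,-0.5,0,0,0,-1],[-0.06,-0.3,-0.3,0,0,0,-1],[-0.04,-0.2,-0.1,0,0,0,-1],[0,0,0,0,0,0,-1]]' 60
python3 -m inch '[[-0.02,-0.1,-0.05,0,0,0,-1],[-0.02,-0.1,-0.05,0,0,0,-1],[0,0,0,0,0,0,-1]]' 60
```

```text
time: 11.12
eef_pos: [0.5842, 0.1771, 0.0662]
tool_rot: [[0.981, -0.195, -0.0], [-0.195, -0.981, -0.0], [-0.0, 0.0, -1.0]]
force: [0.5, 0.5, 0.7]
finger_gap: 0.0
time: 11.5
eef_pos: [0.5839, 0.1753, 0.0652]
tool_rot: [[0.981, -0.195, -0.0], [-0.195, -0.981, -0.0], [-0.0, 0.0, -1.0]]
force: [-0.3, 0.4, -0.3]
finger_gap: -0.001
```

```bash
for i in 1 2; do python3 -m inch '[[-0.01,-0.07,-0.06,0,0,0,-1],[-0.01,-0.07,-0.06,0,0,0,-1],[0,0,0,0,0,0,-1]]' 60; done
```

```text
time: 11.88
eef_pos: [0.5838, 0.1742, 0.0641]
tool_rot: [[0.981, -0.195, -0.0], [-0.195, -0.981, 0.001], [-0.0, -0.001, -1.0]]
force: [-0.0, 2.0, 1.0]
finger_gap: -0.002
time: 12.25
eef_pos: [0.5837, 0.1732, 0.063]
tool_rot: [[0.981, -0.194, 0.0], [-0.194, -0.981, 0.002], [0.0, -0.002, -1.0]]
force: [-0.1, 5.0, 1.2]
finger_gap: 0.001
```

```bash
for i in 1 2; do python3 -m inch '[[-0.01,-0.04,-0.08,0,0,0,-1],[-0.01,-0.05,-0.08,0,0,0,-1],[0,0,0,0,0,0,-1]]' 60; done
```

```text
time: 12.62
eef_pos: [0.5834, 0.1713, 0.0611]
tool_rot: [[0.981, -0.195, -0.0], [-0.195, -0.981, -0.001], [0.0, 0.001, -1.0]]
force: [-0.3, 3.4, 0.3]
finger_gap: 0.001
time: 13.0
eef_pos: [0.5832, 0.1702, 0.0596]
tool_rot: [[0.981, -0.195, -0.0], [-0.195, -0.981, -0.001], [0.0, 0.001, -1.0]]
force: [0.1, -0.1, 0.8]
finger_gap: -0.001
```

```bash
python3 -m inch '[[-0.01,-0.06,-0.03,0,0,0,-1],[-0.01,-0.06,-0.03,0,0,0,-1],[0,0,0,0,0,0,-1]]' 60;  python3 -m inch '[[-0.01,-0.06,-0.03,0,0,0,-1],[0,0,0,0,0,0,-1]]' 60
```

```text
time: 13.38
eef_pos: [0.5826, 0.1691, 0.0589]
tool_rot: [[0.981, -0.195, -0.001], [-0.195, -0.981, -0.001], [-0.001, 0.001, -1.0]]
force: [-0.2, -0.3, 0.0]
finger_gap: -0.0
time: 13.62
eef_pos: [0.5826, 0.1688, 0.0586]
tool_rot: [[0.981, -0.195, -0.001], [-0.195, -0.981, -0.0], [-0.0, 0.001, -1.0]]
force: [-0.2, 0.6, -0.5]
finger_gap: -0.001
```

```bash
python3 -m inch '[[0.3,1.5,0,0,0,0,-1],[0,0,5,0,0,0,-1],[0,-3,5,0,0,0,-1],[-3,-5,2,0,0,0,-1],[-3,-4,0,0,0,0,-1],[-2.7,-0.9,0,0,0,0,-1],[0,0,0,0,0,0,-1]]' 60
cat > fl.py <<'E'
from h import *
import sys
o=observe();p,d,K,E=cap("wrist");np.savez(sys.argv[1],p=p,d=d,K=K,E=E);cv2.imwrite(f"pics/{sys.argv[1]}.png",p[...,::-1]);W=world(d,K,E)
a=np.radians(-11);R=np.array([[np.cos(a),-np.sin(a)],[np.sin(a),np.cos(a)]]);B=(W[...,:2]-[.5385,.1073])@R*1000;Z=W[...,2]*1000
for nm,sx,sy in(("LN",-1,1),("LF",1,1),("RN",-1,-1),("RF",1,-1)):
    x=B[...,0]*sx-32;y=B[...,1]*sy
    m=(abs(x)<12)&(y>50)&(y<90)&(Z>15)&(Z<95)
    print(nm,m.sum(),[(b,round(float(np.median(Z[m&(abs(y-b)<1)])),1)) for b in range(52,88,3) if (m&(abs(y-b)<1)).sum()>3])
m=(abs(B[...,0])<62)&(abs(B[...,1])<42)&(abs(B[...,0])>12)&(Z>58)&(Z<70);q=np.c_[B[m],np.ones(m.sum())];print("plate",len(q),np.linalg.lstsq(q,Z[m],rcond=None)[0].round(4))
E
python3 fl.py w4
```

```text
time: 14.5
eef_pos: [0.4973, 0.055, 0.1788]
tool_rot: [[0.981, -0.196, -0.001], [-0.196, -0.981, 0.0], [-0.001, 0.0, -1.0]]
force: [0.4, -0.2, -0.6]
finger_gap: 0.001
LN 1893 [(52, 44.4), (55, 59.9), (58, 62.0), (61, 64.4), (64, 66.6), (67, 69.3), (70, 71.8), (73, 74.7), (76, 81.6)]
LF 467 [(52, 44.0), (55, 59.8), (58, 59.8)]
RN 1223 [(52, 60.1), (55, 62.0), (58, 63.2), (61, 64.6), (64, 66.2), (67, 67.7), (70, 69.2), (73, 71.0), (76, 72.9), (79, 78.7)]
RF 1121 [(52, 60.3), (55, 62.0), (58, 63.5), (61, 66.0), (64, 68.7), (67, 70.6), (70, 73.2), (73, 76.1), (76, 82.9)]
plate 14100 [-2.0000e-03 -1.0900e-02  6.4246e+01]
```

```bash
python3 -m inch '[[0.14,1.5,0,0,0,0,-1],[0,0,-3.5,0,0,0,-1],[0,0,-3.5,0,0,0,-1],[0,0,-1,0,0,0,-1],[-0.2,-1,0,0,0,0,-1],[-0.2,-1,0,0,0,0,-1],[-0.2,-1,0,0,0,0,-1],[-0.2,-1,0,0,0,0,-1],[-0.1,-0.4,0,0,0,0,-1],[0,0,-0.6,0,0,0,-1],[0,0,-0.6,0,0,0,-1],[0,0,0,0,0,0,-1]]' 60
```

```text
time: 16.05
eef_pos: [0.4905, 0.0263, 0.0859]
tool_rot: [[0.981, -0.194, -0.002], [-0.194, -0.981, 0.0], [-0.002, -0.0, -1.0]]
force: [0.2, 0.0, -0.2]
finger_gap: 0.004
```

```bash
python3 -m inch '[[0.05,0.2,-0.6,0,0,0,-1],[0.05,0.2,-0.6,0,0,0,-1],[0,0,0,0,0,0,-1]]' 60; python3 -c "
from h import *
e=observe()['eef_pos']*1000-[538.5,107.3,86];print(e@[.982,-.191,0],e@[.191,.982,0],e[2])"
```

```text
time: 16.42
eef_pos: [0.4917, 0.0304, 0.0741]
tool_rot: [[0.981, -0.194, -0.001], [-0.194, -0.981, 0.0], [-0.001, -0.0, -1.0]]
force: [0.0, -0.5, 0.1]
finger_gap: 0.004
-31.2488127463117 -84.47006148630878 -11.93000085597808
```

```bash
python3 -m inch '[[0.04,0.2,-0.5,0,0,0,-1],[0.06,0.3,-0.3,0,0,0,-1],[0.05,0.25,-0.1,0,0,0,-1],[0,0,0,0,0,0,-1]]' 60
for i in 1 2; do python3 -m inch '[[0.01,0.08,-0.05,0,0,0,-1],[0.01,0.08,-0.05,0,0,0,-1],[0,0,0,0,0,0,-1]]' 60; done
```

```text
time: 16.92
eef_pos: [0.4937, 0.0377, 0.0657]
tool_rot: [[0.981, -0.194, -0.0], [-0.194, -0.981, 0.0], [-0.0, -0.0, -1.0]]
force: [-0.3, -0.7, -0.3]
finger_gap: 0.002
time: 17.3
eef_pos: [0.494, 0.0391, 0.0648]
tool_rot: [[0.981, -0.195, -0.0], [-0.195, -0.981, 0.0], [-0.0, -0.0, -1.0]]
force: [-0.0, 0.6, -0.6]
finger_gap: 0.001
time: 17.68
eef_pos: [0.4942, 0.0405, 0.0638]
tool_rot: [[0.981, -0.195, -0.0], [-0.195, -0.981, -0.001], [0.0, 0.001, -1.0]]
force: [-0.5, -1.2, -0.0]
finger_gap: -0.001
```

```bash
for i in 1 2 3; do python3 -m inch '[[0.01,0.05,-0.08,0,0,0,-1],[0.01,0.05,-0.08,0,0,0,-1],[0,0,0,0,0,0,-1]]' 60 | grep -E 'pos|force'; done
```

```text
eef_pos: [0.4944, 0.0414, 0.0623]
force: [-1.1, -3.3, 1.8]
eef_pos: [0.4947, 0.0426, 0.0606]
force: [-1.0, -3.8, 2.3]
eef_pos: [0.4949, 0.0438, 0.059]
force: [0.1, -3.0, 3.1]
```

```bash
for i in 1 2 3; do python3 -m inch '[[0.01,0.06,-0.03,0,0,0,-1],[0.01,0.05,-0.03,0,0,0,-1],[0,0,0,0,0,0,-1]]' 60 | grep -E 'pos|force'; done
```

```text
eef_pos: [0.4951, 0.045, 0.0584]
force: [0.4, -3.3, 1.1]
eef_pos: [0.4949, 0.0465, 0.0576]
force: [0.3, -2.3, 0.3]
eef_pos: [0.495, 0.0469, 0.0571]
force: [-0.7, -4.4, 2.3]
```

```bash
for i in 1 2; do python3 -m inch '[[0.01,0.05,-0.03,0,0,0,-1],[0.01,0.05,-0.03,0,0,0,-1],[0,0,0,0,0,0,-1]]' 60 | grep -E 'pos|force'; done
```

```text
eef_pos: [0.4953, 0.0472, 0.0566]
force: [-2.4, -6.6, 3.0]
eef_pos: [0.4953, 0.0473, 0.0561]
force: [-3.0, -9.1, 4.2]
```

```bash
python3 -m inch '[[-0.4,-1.8,0,0,0,0,-1],[0,0,5,0,0,0,-1],[0,0,5,0,0,0,-1],[0,0,2,0,0,0,-1],[0,0,0,0,0,0,-1]]' 60; python3 fl.py w5
```

```text
time: 21.3
eef_pos: [0.4935, 0.031, 0.1778]
tool_rot: [[0.981, -0.195, 0.005], [-0.195, -0.981, 0.002], [0.005, -0.003, -1.0]]
force: [-0.1, -0.4, 1.0]
finger_gap: 0.001
LN 1405 [(52, 44.3), (55, 58.2), (58, 60.8), (61, 63.1), (64, 65.6), (67, 68.1), (70, 70.1)]
LF 613 [(52, 43.9), (55, 51.1), (58, 60.0)]
RN 305 [(52, 51.7), (55, 60.6)]
RF 1123 [(52, 59.4), (55, 60.7), (58, 62.7), (61, 65.3), (64, 67.5), (67, 69.7), (70, 72.5), (73, 75.3), (76, 82.0)]
plate 15527 [-3.00000e-04 -2.10000e-03  6.34801e+01]
```

```bash
python3 -m inch '[[0.6,4,0,0,0,0,-1],[0.6,4,0,0,0,0,-1],[0.6,3.4,0,0,0,0,-1],[0.4,1.2,-3.5,0,0,0,-1],[0,0,-3.5,0,0,0,-1],[0,0,-1,0,0,0,-1],[0.2,1,0,0,0,0,-1],[0.2,1,0,0,0,0,-1],[0.2,1,0,0,0,0,-1],[0.2,1,0,0,0,0,-1],[0.1,0.4,0,0,0,0,-1],[0,0,-0.6,0,0,0,-1]]' 60
python3 -m inch '[[0,0,-0.6,0,0,0,-1],[-0.05,-0.2,-0.6,0,0,0,-1],[-0.05,-0.2,-0.6,0,0,0,-1],[0,0,0,0,0,0,-1]]' 60; python3 -c "
from h import *
e=observe()['eef_pos']*1000-[538.5,107.3,86];print(e@[.982,-.191,0],e@[.191,.982,0],e[2])"
```

```text
time: 22.85
eef_pos: [0.5238, 0.2019, 0.0907]
tool_rot: [[0.981, -0.194, 0.002], [-0.194, -0.981, 0.001], [0.002, -0.002, -1.0]]
force: [0.1, 0.5, 0.7]
finger_gap: -0.001
time: 23.35
eef_pos: [0.5209, 0.1964, 0.0711]
tool_rot: [[0.981, -0.195, -0.002], [-0.195, -0.981, -0.001], [-0.002, 0.001, -1.0]]
force: [-0.7, -0.6, -0.1]
finger_gap: 0.003
-34.3196645851937 84.12091107506046 -14.947307669991758
```

```bash
python3 -m inch '[[0.05,-0.25,-0.2,0,0,0,-1],[0.02,-0.3,-0.2,0,0,0,-1],[-0.03,-0.25,-0.15,0,0,0,-1],[0,0,0,0,0,0,-1]]' 60| grep -E 'pos|force'
for i in 1 2 3; do python3 -m inch '[[-0.01,-0.06,-0.07,0,0,0,-1],[-0.01,-0.06,-0.07,0,0,0,-1],[0,0,0,0,0,0,-1]]' 60| grep -E 'pos|force'; done
```

```text
eef_pos: [0.5222, 0.1887, 0.0664]
force: [0.2, 0.2, 0.4]
eef_pos: [0.5221, 0.1877, 0.0651]
force: [-0.7, -0.1, 0.8]
eef_pos: [0.5221, 0.187, 0.0639]
force: [0.1, 1.8, 2.4]
eef_pos: [0.5218, 0.1855, 0.0624]
force: [-0.3, 2.6, 2.2]
```

```bash
for i in 1 2 3 4; do python3 -m inch '[[-0.01,-0.05,-0.06,0,0,0,-1],[-0.01,-0.06,-0.06,0,0,0,-1],[0,0,0,0,0,0,-1]]' 60| grep -E 'pos|force'; done
```

```text
eef_pos: [0.5206, 0.1835, 0.0606]
force: [0.1, -0.2, 0.7]
eef_pos: [0.5208, 0.1829, 0.0596]
force: [-0.1, -0.4, 1.1]
eef_pos: [0.5212, 0.1825, 0.0588]
force: [0.3, 1.4, 0.0]
eef_pos: [0.5214, 0.182, 0.058]
force: [0.1, 5.2, 2.1]
```

```bash
for i in 1 2 3; do python3 -m inch '[[-0.01,-0.06,-0.03,0,0,0,-1],[-0.01,-0.06,-0.03,0,0,0,-1],[0,0,0,0,0,0,-1]]' 60| grep -E 'pos|force'; done
```

```text
eef_pos: [0.5215, 0.1818, 0.0577]
force: [0.3, 7.6, 3.7]
eef_pos: [0.5215, 0.1816, 0.0575]
force: [0.3, 9.9, 3.8]
eef_pos: [0.5216, 0.1814, 0.0572]
force: [-1.3, 13.3, 5.0]
```

```bash
python3 -m inch '[[0.4,1.8,0,0,0,0,-1],[0,0,5,0,0,0,-1],[0,0,5,0,0,0,-1],[0,-4,2,0,0,0,-1],[1,-5,0,0,0,0,-1],[1.5,-5,0,0,0,0,-1],[1.3,-2,0,0,0,0,-1],[0,0,0,0,0,0,-1]]' 60; python3 fl.py w6
```

```text
time: 28.6
eef_pos: [0.5629, 0.0342, 0.1753]
tool_rot: [[0.98, -0.197, -0.001], [-0.197, -0.98, -0.001], [-0.001, 0.001, -1.0]]
force: [-0.5, 0.9, 0.1]
finger_gap: -0.002
LN 558 [(52, 44.4), (55, 58.7), (58, 60.6)]
LF 525 [(52, 44.1), (55, 59.8), (58, 60.1)]
RN 332 [(52, 52.3), (55, 60.7)]
RF 1134 [(52, 59.3), (55, 60.5), (58, 62.4), (61, 64.3), (64, 66.9), (67, 69.0), (70, 71.8), (73, 74.4), (76, 81.3)]
plate 14856 [-2.00000e-04  1.80000e-03  6.34608e+01]
```

```bash
python3 -m inch '[[-0.1,2.4,0,0,0,0,-1],[0,0,-3.5,0,0,0,-1],[0,0,-3.2,0,0,0,-1],[0,0,-1,0,0,0,-1],[-0.2,-1,0,0,0,0,-1],[-0.2,-1,0,0,0,0,-1],[-0.2,-1,0,0,0,0,-1],[-0.2,-1,0,0,0,0,-1],[-0.1,-0.4,0,0,0,0,-1],[0,0,-0.6,0,0,0,-1],[0,0,-0.6,0,0,0,-1],[0,0,0,0,0,0,-1]]' 60|grep -E 'pos|force'
python3 -m inch '[[0.05,0.2,-0.6,0,0,0,-1],[0.05,0.2,-0.6,0,0,0,-1],[0,0,0,0,0,0,-1]]' 60|grep -E 'pos|force'; python3 -c "
from h import *
e=observe()['eef_pos']*1000-[538.5,107.3,86];print(e@[.982,-.191,0],e@[.191,.982,0],e[2])"
```

```text
eef_pos: [0.5514, 0.0157, 0.0857]
force: [-0.1, -1.1, -0.4]
eef_pos: [0.5526, 0.0198, 0.0739]
force: [-0.8, -0.0, -0.3]
30.57185642321995 -83.22457634358886 -12.091024436441359
```

```bash
python3 -m inch '[[0.04,0.15,-0.45,0,0,0,-1],[0.06,0.25,-0.3,0,0,0,-1],[0.05,0.25,-0.15,0,0,0,-1],[0,0,0,0,0,0,-1]]' 60|grep -E 'pos|force'
for i in 1 2 3; do python3 -m inch '[[0.01,0.06,-0.07,0,0,0,-1],[0.01,0.06,-0.07,0,0,0,-1],[0,0,0,0,0,0,-1]]' 60|grep -E 'pos|force'; done
```

```text
eef_pos: [0.5546, 0.0261, 0.0655]
force: [-0.7, -0.7, 0.1]
eef_pos: [0.5549, 0.0272, 0.0643]
force: [-0.6, -0.7, 0.3]
eef_pos: [0.5551, 0.0284, 0.0628]
force: [0.6, -0.1, 0.2]
eef_pos: [0.5553, 0.0294, 0.0615]
force: [-0.2, -1.1, 0.2]
```

```bash
for i in 1 2 3 4; do python3 -m inch '[[0.01,0.06,-0.04,0,0,0,-1],[0.01,0.06,-0.04,0,0,0,-1],[0,0,0,0,0,0,-1]]' 60|grep -E 'pos|force'; done
```

```text
eef_pos: [0.5554, 0.0301, 0.0607]
force: [-1.4, -4.3, 2.6]
eef_pos: [0.5555, 0.0309, 0.0598]
force: [-0.8, -5.8, 0.7]
eef_pos: [0.5557, 0.032, 0.0588]
force: [-0.5, -6.2, -0.5]
eef_pos: [0.5559, 0.0333, 0.058]
force: [-0.5, -5.6, -0.2]
```

```bash
for i in 1 2 3 4; do python3 -m inch '[[0.01,0.06,-0.03,0,0,0,-1],[0.01,0.06,-0.03,0,0,0,-1],[0,0,0,0,0,0,-1]]' 60|grep -E 'pos|force'; done
```

```text
eef_pos: [0.5563, 0.0341, 0.0578]
force: [-1.6, -7.6, 2.2]
eef_pos: [0.5569, 0.0353, 0.0575]
force: [-1.7, -7.8, 2.7]
eef_pos: [0.5572, 0.0356, 0.0571]
force: [-1.0, -10.1, 5.0]
eef_pos: [0.5574, 0.0358, 0.0567]
force: [-2.4, -11.8, 6.0]
```

```bash
python3 -m inch '[[-0.4,-1.8,0,0,0,0,-1],[0,0,5,0,0,0,-1],[0,-1,5,0,0,0,-1],[0,-3,4,0,0,0,-1],[0,0,0,0,0,0,-1],[0,0,0,0,0,0,-1],[0,0,0,0,0,0,-1]]' 60; python3 fl.py w7; python3 - <<'E'
from h import *
im=[]
for n,b in(("side",(240,175,304,220)),("scene",(145,145,235,225)),("wrist",(120,20,400,260))):
    p,d,K,E=cap(n);b=b;c=p[b[1]:b[3],b[0]:b[2],::-1];s=min(400/c.shape[1],300/c.shape[0]);c=cv2.resize(c,None,fx=s,fy=s,interpolation=cv2.INTER_CUBIC);o=np.zeros((300,400,3),np.uint8);o[:c.shape[0],:c.shape[1]]=c;im.append(o)
cv2.imwrite("pics/f1.png",np.vstack([np.hstack(im[:2]),np.hstack([im[2],im[2]*0])]))
E
```

```text
time: 36.02
eef_pos: [0.5514, -0.0181, 0.1938]
tool_rot: [[0.981, -0.194, -0.004], [-0.194, -0.981, 0.001], [-0.004, -0.001, -1.0]]
force: [-0.1, 0.5, 0.2]
finger_gap: 0.0
LN 0 []
LF 0 []
RN 307 [(52, 60.8), (55, 59.5), (58, 31.4), (61, 29.6)]
RF 274 [(52, 60.5), (55, 60.2), (58, 30.7)]
plate 15581 [-2.70000e-03 -7.70000e-03  6.30382e+01]
```

View pics/f1.png

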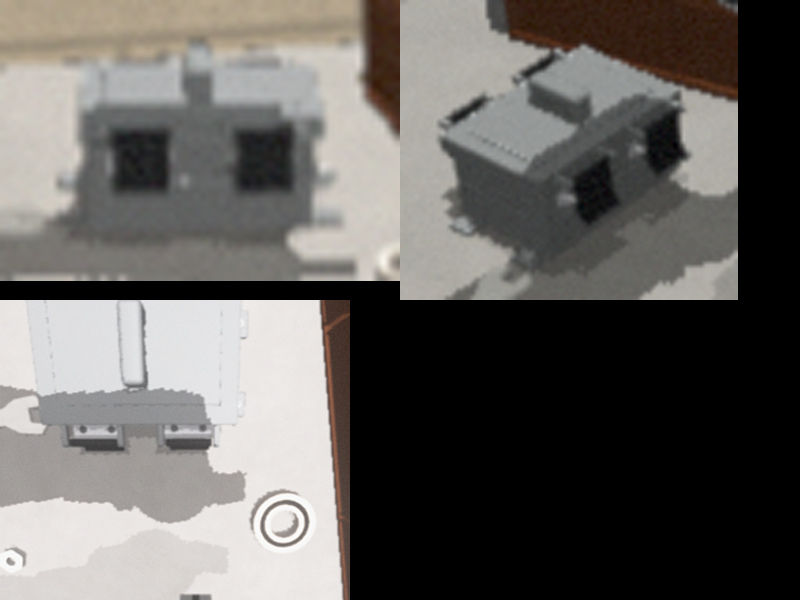

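Both right clips hang down tight. I'll look at the left side from above too.

```bash
python3 -m inch '[[0,3,3,0,0,0,-1],[0,5,1,0,0,0,-1],[0,5,0,0,0,0,-1],[0,5,0,0,0,0,-1],[0,2,0,0,0,0,-1],[0,0,0,0,0,0,-1],[0,0,0,0,0,0,-1]]' 60; python3 fl.py w8; python3 - <<'E'
from h import *
f=np.load("w8.npz");E=f["E"];print(E[:3,3])
cv2.imwrite("pics/w8b.png",f["p"][...,::-1])
E
```

```text
time: 37.1
eef_pos: [0.5528, 0.1803, 0.2356]
tool_rot: [[0.981, -0.195, -0.001], [-0.195, -0.981, -0.001], [-0.0, 0.001, -1.0]]
force: [0.6, 0.9, 0.2]
finger_gap: 0.003
LN 371 [(52, 45.5), (58, 59.7), (61, 33.6), (64, 28.1)]
LF 314 [(58, 42.6), (61, 29.4)]
RN 15 [(52, 51.7)]
RF 11 [(52, 52.8)]
plate 4886 [-2.70000e-03 -7.80000e-03  6.29653e+01]
[0.5691663  0.25979585 0.35197343]
```

View pics/w8b.png

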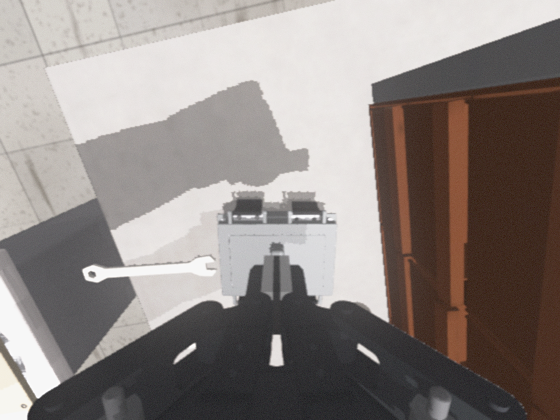

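```bash
python3 -c "
from workcell import *
print(observe()['force']);print(close_job())"
```

```text
[ 0.80896989 -0.7453667   0.34573362]
the job is handed in; nothing more can be done
None
```

I put the lid on the box and folded all four clips down. By my last checks each one is snapped home. I handed the job in at about 37 s with the arm clear of everything; `close_job` gives no verdict.

- **Clips:** the last wrist depth readings show all four flaps hanging close to vertical. None reaches more than about 10 mm out from its pin line, which puts every angle at roughly 0.1 rad or less. An unsnapped clip would reach about 16 mm.
- **Snap feel:** I felt a clear snap and force drop on the left-far and left-near clips. On the two right clips I felt only a gradual firming to a hard stop, so for those the snap rests mainly on the camera readings. The highest force I read while pressing was about 13 N.
- **Lid height:** the plate dropped about 1.4 mm between resting on the seal and being clipped. That puts `lid_seat` roughly 0.6 mm above the rim centre.
- **Level and centring:** the last fits gave a tilt of about 0.008 rad, while earlier ones gave 0.002, so the reading is noisy but well within the limit. I measured the lid's position before clipping, within about 1 mm of the box centre, and did not measure it again afterwards.
- **Other items:** I did not touch any of the other things on the counter on purpose. I did not measure their positions again at the end.

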